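Seat the powder funnel in the flask neck it fits

ROBOT

A 6-joint arm with a two-finger parallel gripper is mounted at the origin on a cart in front of the work surface, level with it; the furniture and walls round the work are solid. World frame = base frame: x ahead of the robot, y to its left, z up, the work surface at z = 0. Lengths are in mm, angles in degrees, forces in N, time in s.
With the tool pointing down it reaches from about 300 to 850 mm from the base axis. Payload 4.2 kg.
Tool frame: the origin (TCP) lies on the centre line of the jaws, within the pads' length; the fingertips stand 11 mm ahead of it and the grasp point (between the pads) lies 8 mm behind it; z points along the fingers, y is the line along which they close (so a half turn about z gives the same grasp; the last joint's range is limited). The gripper opens to 91 mm and grips with 3 to 60 N. Pads are 32 mm wide; open, the fingers measure 118 mm over their backs; the gripper's body (76 mm by 178 mm) begins 60 mm behind the grasp point.
Start: joints at [-75.344, 18.312, 89.639, -0, 72.044, -1.146], TCP at [156.585, -553.284, 224.976] pointing down, gripper open.
Joint ranges: [-177.97, 177.97], [-48.28, 115.42], [12.27, 149.76], [-77.06, 257.06], [2.81, 150.46], [-146.56, 146.56]. Speed limits (degrees/s): [147.25, 147.25, 180, 180, 180, 180].

INTERFACE

Orientations are given as [roll, pitch, yaw] about the fixed x, y, z axes, in that order (R = Rz(yaw) Ry(pitch) Rx(roll)).
In Python, from workcell import env, grab_frame, camera_model, models gives the robot as it stands.
- The arm moves only by the shell command python3 -m crank 'ROWS' [FORCE]. ROWS is text: rows parted by semicolons, each of 7 numbers parted by spaces: the closure, from -1 (fully open) to 1 (shut), so that 0 is half open, then the shift along the tool's x, y, z in mm, then the turn, a rotation vector about the tool's x, y, z in degrees. A call has 1 to 10 rows; each row shifts and turns the commanded pose from where the row before left it, along the tool's axes as they then stand; what a row does not reach is not made up. A row lasts 1/8 s, in which the tool goes at most 62.5 mm and 10.7 degrees, less where a joint would pass 70% of its speed; a pose out of reach is approached as far as the arm can. A call is refused whole if a number of a shift passes 62.5 or a number of a turn 10.7, either way. A call with a gripper value outside its range is refused whole. The fingers move at their own pace and stop on an object; FORCE is the grip in N (left out, the last holds). Time passes only in rows, so rows that do not move let the fingers close. It gives the time, the measured TCP pose, the force, the opening and the grip force at its end, in the units of the state.
- env.state(): the state, without advancing time (a new reading comes with each control period).
- grab_frame(name): name is "scene" or "top" or "wrist"; returns the picture (400x640x3 uint8, blue, green, red); there is no depth.
- camera_model(name): a dict with "K" (3x3 intrinsics, pixels), "R" (3x3) and "t" (3): a world point X has camera coordinates R X + t; the wrist camera has in their place "mount" (4x4, takes a point from camera to tool coordinates, whose origin is the TCP and whose axes are the flange's). Camera axes: x right, y down, z forward; pixel columns grow to the right and rows downward; lengths in mm; the calibration is good to about 2 mm. A picture is of the moment at which its call begins: read the wrist's pose just before it. camera_model takes no time and is no camera call.
- env.job_done(): hands the job in; it is judged then, once.
Trained networks look in the newest picture that a camera, given by its name, has taken for a name from the list of things; names that differ only in an ending like _2 or _b are one class to them, and where a whole thing is asked for, a point or a joint stands for the part that bears it (a point fixed in the world has none). Each returns a list of dicts, best first, with "p" (0 to 1); they miss things now and then, are a little off and sometimes report something else, mostly with a low value. They report only what shows in the picture. A call takes as long as a camera call. They do not tell look-alikes from the thing itself.
- models.search_frame(name, camera): "point" ([x, y, z] in mm, in world coordinates, good to about 4 mm: the middle of the surface that is visible of it).
The state is a dict: "time_s": time; "qpos": joint angles; "qvel": joint speeds; "effort": joint torques, N m; "ee_pos": TCP position; "ee_rot": TCP orientation; "force": force on the tool from outside, world axes, zero at the start; "torque": the same for the moment, N m; "gripper_width": finger opening in mm; "gripper_force": force on a finger pad.
Only numpy, scipy, OpenCV 4.12 (cv2) and the standard library are available. Lean on these libraries where they do the work, as an engineer would, in place of code of your own. Each camera call takes 0.05 s, during which the arm holds its last target. There are 200 camera calls.

TASK

Get the flask ready for filling: take the white powder funnel with the green collar out of its grey stand and stand it upright in the neck of the flask with the matching green ring, its tapered stem fully home in the tapered neck. Lower it in by the gripper rather than dropping it, then let go and leave it standing there; the flask with the yellow ring has too narrow a neck.

Things in the scene. Friction and masses are not known exactly. Their poses are not given: they have to be found in the camera images.
- funnel: white powder funnel, round, 94 mm tall, loose, 60 g. Origin: centre of the stem's lower end, +z up its axis. Stem: 20 mm across at the origin, widening to 42 mm at 50 mm; green collar 48 mm across at 50-56 mm; bowl widening to 60 mm at 70 mm; straight rim band 60 mm across (wall 3 mm) at 70-94 mm: grip there, across the outside. Starts upright in the stand, origin 6 mm above the worktop.
- flask_wide: amber conical flask with a GREEN ring round the neck, fixed; foot 106 mm across. Origin: centre of its underside, +z up. Mouth 115 mm up, 39 mm across; the socket (wall 4, 53 mm deep) narrows downward with the same taper as the stem. With the stem fully home the funnel's origin is 70 mm above this origin, on its axis, and the green collar about 5 mm above the mouth.
- flask_narrow: bystander: the same amber flask, also fixed, but with a YELLOW ring and a mouth only 26 mm across, 115 mm up, too narrow for the stem. Origin: centre of its underside, +z up.
- stand: small grey parking stand, fixed: round foot 76 mm across, 6 mm thick, with an open cup 45 mm across, its top 30 mm up, in which the stem stands loosely (2 mm of play all round). Origin: centre of its underside, +z up.
Things that resemble listed ones, but are neither listed nor needed, are in the scene too. Leave any orange look-alike of the funnel alone.

How it is judged (in metres and radians):
On the way:
1. the funnel's stem is lowered into the green-ringed neck, to within 15 mm of home, while the fingers still hold the funnel (z of funnel in the frame of flask_wide between 0.055 and 0.085 m and horizontal distance between funnel and flask_wide below 0.012 m and contact force between the fingers and funnel above 0.5 N), for 0.1 s.
At the end, for the whole second after the job is handed in: The funnel stands at rest in the neck of the green-ringed flask: the lower end of its stem within 10 mm of the flask's axis and no more than 8 mm above the fully home height (70 mm above the flask's underside), its axis within 10 degrees of vertical (z of funnel in the frame of flask_wide between 0.055 and 0.078 m and horizontal distance between funnel and flask_wide below 0.01 m and angle between funnel's own z axis and vertical below 0.175 rad and linear speed of funnel below 0.02 m/s); the robot touches nothing.
It also fails if it takes over 38 s, if anything falls off the work surface, if the arm or the gripper's body presses on something with over 40 N, if the wrist force passes 120 N, or if a joint passes its speed limit or range.

## Working session

There is one attempt and no reset: what is moved stays moved. The work goes in short steps, Python scripts to look and compute and a shell command to move; the robot and the scene stay as the last step left them, time stands still between calls to the robot, and variables do not carry over. Pictures are saved under pics/ and viewed, at most 10 in all, crops included, and the job is handed in when it is done.

```bash
mkdir -p pics; python3 - <<'E'
from workcell import env, grab_frame, camera_model, models
import cv2, numpy as np
a=grab_frame("scene"); b=grab_frame("top")
cv2.imwrite("pics/s.png",a); cv2.imwrite("pics/t.png",b)
for c in("scene","top"):
  m=camera_model(c);K,R,t=[np.array(m[k],float) for k in("K","R","t")]
  print(c,"cam at",(-R.T@t.ravel()).round())
  for n in("funnel","flask_wide","flask_narrow","stand"):
    for d in models.search_frame(n,c)[:4]:
      p=np.array(d["point"]);q=K@(R@p+t.ravel());print(n,round(d["p"],2),p.round(),(q[:2]/q[2]).round())
s=env.state();print(s["ee_rot"],s["time_s"]);print(camera_model("wrist"))
E
```

```text
scene cam at [196. 696. 808.]
funnel 0.64 [495.  50.  81.] [346. 224.]
funnel 0.62 [799.  63.  74.] [237. 185.]
funnel 0.61 [473. -62.  70.] [375. 203.]
flask_wide 0.79 [447. 265.  31.] [316. 315.]
flask_narrow 0.95 [ 444. -216.   27.] [406. 185.]
stand 0.97 [485.  60.   7.] [346. 250.]
top cam at [ 353.   -3. 1235.]
funnel 0.82 [810.  59.  62.] [281. 118.]
funnel 0.74 [475. -73.  69.] [340. 242.]
funnel 0.66 [498.  47.  68.] [291. 235.]
flask_wide 0.83 [452. 249.  30.] [213. 259.]
flask_narrow 0.72 [ 448. -226.   26.] [399. 251.]
stand 0.56 [477.  41.   3.] [295. 246.]
[ 1.79999154e+02 -3.77285465e-04  1.58008689e+01] 0.5
{'K': array([[283.83897624,   0.        , 317.49790835],
       [  0.        , 283.83897624, 200.56793686],
       [  0.        ,   0.        ,   1.        ]]), 'mount': array([[ 8.76751177e-04, -9.70509223e-01, -2.41062395e-01,
         6.76538141e+01],
       [ 9.99999609e-01,  8.79308667e-04,  9.69610468e-05,
         2.84826439e-01],
       [ 1.17866664e-04, -2.41062386e-01,  9.70509615e-01,
        -1.59669498e+02],
       [ 0.00000000e+00,  0.00000000e+00,  0.00000000e+00,
         1.00000000e+00]])}
```

View pics/s.png

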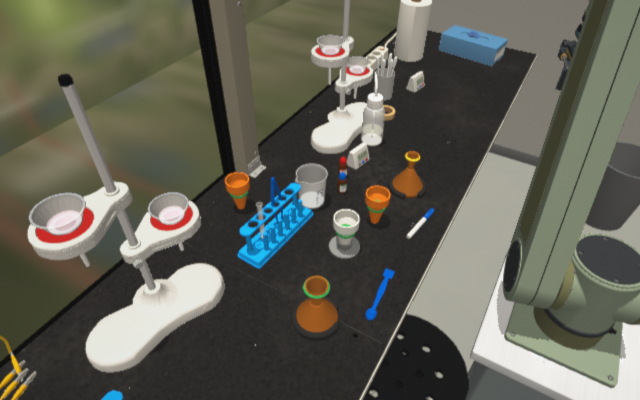

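View pics/t.png

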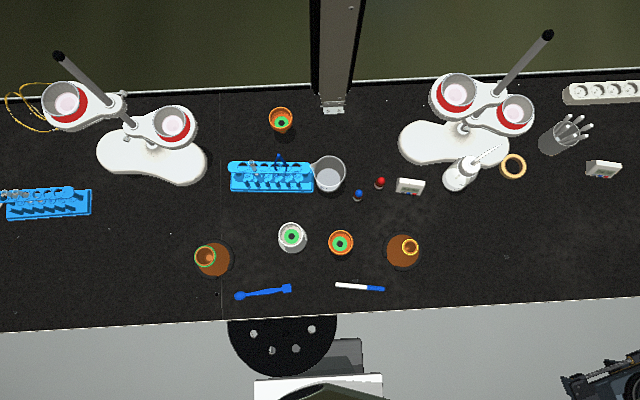

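The white funnel with the green collar is at scene (346,224) / top (291,237). Look-alikes are the orange ones at scene (376,203) and (237,187), top (340,242) and (281,120); I leave those alone. The green-ring flask is at scene (316,290) / top (205,256), the yellow one at top (410,247). I choose the white funnel and measure the rim and ring centres.

```bash
cat > h.py <<'E'
import cv2, numpy as np
from workcell import env, grab_frame, camera_model
def cam(c):
  m=camera_model(c);return np.array(m["K"]),np.array(m["R"]),np.array(m["t"]).ravel()
def plane(K,R,t,px,z):
  d=R.T@np.linalg.inv(K)@np.array([*px,1.]);o=-R.T@t
  return o+d*(z-o[2])/d[2]
def fitcircle(P):
  A=np.c_[2*P[:,:2],np.ones(len(P))];s=np.linalg.lstsq(A,(P[:,:2]**2).sum(1),rcond=None)[0]
  return s[:2],np.sqrt(s[2]+s[0]**2+s[1]**2)
E
python3 - <<'E'
from h import *
a=cv2.imread("pics/t.png");s=cv2.imread("pics/s.png");K,R,t=cam("top")
hsv=cv2.cvtColor(a,cv2.COLOR_BGR2HSV)
for n,m,box,z in(("rim",(hsv[...,1]<70)&(hsv[...,2]>110),(270,215,315,260),100),("ring",(hsv[...,0]>36)&(hsv[...,0]<85)&(hsv[...,1]>70),(185,235,230,280),112)):
  k=np.zeros(m.shape,np.uint8);x0,y0,x1,y1=box;k[y0:y1,x0:x1]=m[y0:y1,x0:x1]
  cs=cv2.findContours(k,cv2.RETR_EXTERNAL,cv2.CHAIN_APPROX_NONE)[0];c=max(cs,key=cv2.contourArea)
  h=cv2.convexHull(c)[:,0].astype(float);P=np.array([plane(K,R,t,p,z) for p in h])
  e=cv2.minEnclosingCircle(c);print(n,len(cs),cv2.boundingRect(c),e,plane(K,R,t,e[0],z).round(1),fitcircle(P))
u=lambda i,x0,y0,x1,y1:cv2.resize(i[y0:y1,x0:x1],(400,400),interpolation=cv2.INTER_NEAREST)
cv2.imwrite("pics/c.png",np.vstack([np.hstack([u(a,265,210,320,265),u(a,185,230,240,285)]),np.hstack([u(s,310,190,400,280),u(s,275,255,365,345)])])[:, :]if 0 else cv2.resize(np.vstack([np.hstack([u(a,265,210,320,265),u(a,185,230,240,285)]),np.hstack([u(s,310,190,400,280),u(s,275,255,365,345)])]),(600,600)))
E
```

```text
rim 1 (278, 222, 29, 31) ((291.5, 237.0), 15.53232479095459) [489.4  44.  100. ] (array([489.35917476,  43.89745886]), np.float64(36.00668623782633))
ring 1 (194, 245, 22, 22) ((204.81915283203125, 256.32977294921875), 11.675346374511719) [453.3 250.6 112. ] (array([454.54711651, 251.36368768]), np.float64(26.365527341412843))
```

View pics/c.png

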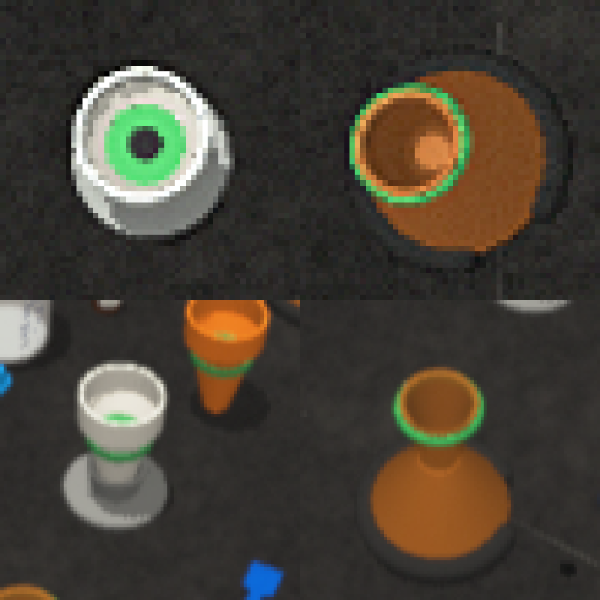

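The white funnel in the stand has the green collar, and its rim centre is at top (290.5,234). The green-ring mouth is wide open at top (205,256). Next I move above the funnel.

```bash
python3 -m crank '-1 41 -40 0 0 0 0;-1 41 -40 0 0 0 0;-1 41 -40 0 0 0 0;-1 41 -40 0 0 0 0;-1 41 -40 0 0 0 0;-1 41 -40 0 0 0 0;-1 41 -40 0 0 0 0;-1 41 -40 0 0 0 0;-1 41 -40 0 0 0 0;-1 41 -40 0 0 0 0' 15
```

```text
time_s: 1.75
ee_pos: [443.0, -55.0, 225.3]
ee_rot: [180.0, -0.1, 15.8]
force: [0.8, -0.4, 1.0]
gripper_width: 91.1
gripper_force: 0.0
```

```bash
python3 -m crank '-1 40 -40 0 0 0 0;-1 40 -44 0 0 0 0;-1 0 0 0 0 0 0;-1 0 0 0 0 0 0'
python3 - <<'E'
from h import *
from scipy.spatial.transform import Rotation as Ro
s=env.state();i=grab_frame("wrist");cv2.imwrite("pics/w1.png",i)
print(s["ee_pos"],s["ee_rot"],s["qpos"],s["force"])
m=camera_model("wrist");M=np.array(m["mount"]);K=np.array(m["K"])
T=np.eye(4);T[:3,:3]=Ro.from_euler("xyz",s["ee_rot"],degrees=True).as_matrix();T[:3,3]=s["ee_pos"]
C=np.linalg.inv(T@M);np.savez("w1.npz",K=K,R=C[:3,:3],t=C[:3,3])
q=K@(C[:3,:3]@np.array([497,46,100])+C[:3,3]);print(q[:2]/q[2])
E
```

```text
time_s: 2.25
ee_pos: [495.8, 45.6, 224.7]
ee_rot: [180.0, 0.1, 15.8]
force: [0.1, -0.1, 0.3]
gripper_width: 91.5
gripper_force: 0.0
[495.79732164  45.63746008 224.72540555] [1.79974544e+02 6.23343134e-02 1.58437628e+01] [ 3.96030049e+00  1.13967694e+01  9.93140079e+01 -4.03390704e-02
  6.93449839e+01  7.81307715e+01] [ 0.06411171 -0.06850047  0.30302448]
[317.12331825 196.43787887]
```

View pics/w1.png

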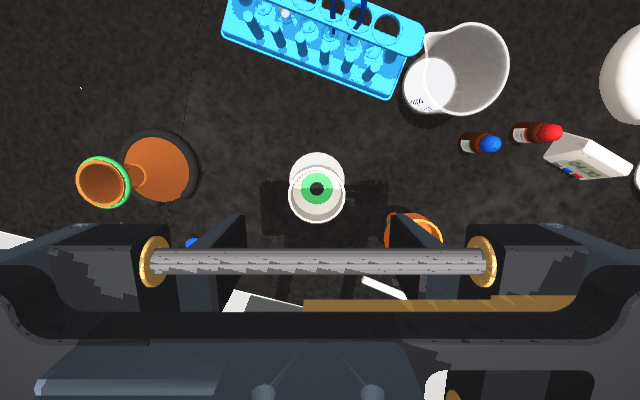

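The rim is centred at (317,195.5), as predicted, and the green-ring mouth at (103,182). Now down, closing gently, while I compute the flask mouth.

```bash
python3 -m crank '-1 1.5 0 48 0 0 0;-1 0 0 48 0 0 0;-1 0 0 35 0 0 0;-1 0 0 13 0 0 0;-1 0 0 0 0 0 0;0.6 0 0 0 0 0 0;0.6 0 0 0 0 0 0;0.6 0 0 0 0 0 0;0.6 0 0 0 0 0 0' 15
python3 - <<'E'
from h import *
d=np.load("w1.npz");a=cv2.imread("pics/w1.png");h=cv2.cvtColor(a,cv2.COLOR_BGR2HSV)
k=((h[...,0]>36)&(h[...,0]<85)&(h[...,1]>70)).astype(np.uint8);k[:,:60]=0;k[:,150:]=0
c=max(cv2.findContours(k,0,1)[0],key=cv2.contourArea);P=np.array([plane(d["K"],d["R"],d["t"],p,112) for p in cv2.convexHull(c)[:,0].astype(float)])
print(cv2.boundingRect(c),fitcircle(P))
E
```

```text
time_s: 3.42
ee_pos: [498.1, 46.4, 81.5]
ee_rot: [180.0, -0.1, 15.8]
force: [-1.0, -0.4, 2.4]
gripper_width: 59.8
gripper_force: 15.0
(79, 156, 53, 53) (array([456.13814516, 250.44144874]), np.float64(26.431103258107722))
```

```bash
python3 -m crank '0.6 0 0 -15 0 0 0;0.6 0 0 -30 0 0 0;0.6 0 0 -45 0 0 0;0.6 0 0 -40 0 0 0;0.6 0 0 -15 0 0 0;0.6 2 -30 0 0 0 0;0.6 4 -55 0 0 0 0;0.6 4 -55 0 0 0 0;0.6 3 -48 0 0 0 0;0.6 1 -20 0 0 0 0' 15; python3 -m crank '0.6 0 0 0 0 0 0;0.6 0 0 0 0 0 0'
python3 - <<'E'
from h import *
from scipy.spatial.transform import Rotation as Ro
s=env.state();i=grab_frame("wrist");b=grab_frame("scene");t=grab_frame("top")
print(s["ee_pos"],s["force"])
K,R,tt=cam("top")
h=cv2.cvtColor(t,cv2.COLOR_BGR2HSV)
u=lambda i,x0,y0,x1,y1:cv2.resize(i[y0:y1,x0:x1],(400,400),interpolation=cv2.INTER_CUBIC)
cv2.imwrite("pics/h.png",np.hstack([u(b,260,190,400,330),u(i,200,80,440,320)]))
E
```

```text
time_s: 4.68
ee_pos: [453.2, 252.2, 224.9]
ee_rot: [180.0, 0.1, 16.0]
force: [0.1, -0.3, -0.3]
gripper_width: 59.2
gripper_force: 15.0
time_s: 4.92
ee_pos: [454.3, 249.4, 225.3]
ee_rot: [179.9, 0.1, 15.8]
force: [0.7, -0.1, -0.8]
gripper_width: 60.1
gripper_force: 15.0
[454.32514238 249.38916345 225.34587543] [ 0.72030376 -0.12023956 -0.84609895]
```

View pics/h.png

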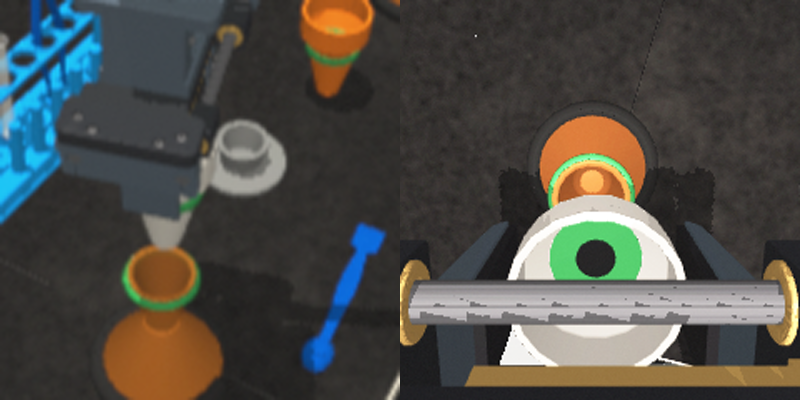

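The funnel hangs upright and centred in the jaws, and the ring lies about 2 mm toward -y of the tool. I lower it part way with a small correction, then look.

```bash
python3 -m crank '0.6 1 -1.5 10 0 0 0;0.6 0 0 20 0 0 0;0.6 0 0 20 0 0 0;0.6 0 0 10 0 0 0;0.6 0 0 2 0 0 0;0.6 0 0 0 0 0 0;0.6 0 0 0 0 0 0' 15
python3 - <<'E'
from h import *
s=env.state();i=grab_frame("wrist");b=grab_frame("scene");t=grab_frame("top")
print(s["ee_pos"],s["force"],s["torque"])
u=lambda i,x0,y0,x1,y1:cv2.resize(i[y0:y1,x0:x1],(400,400),interpolation=cv2.INTER_CUBIC)
cv2.imwrite("pics/h2.png",np.hstack([u(b,280,220,380,320),u(i,220,80,420,280)]))
E
```

```text
time_s: 5.95
ee_pos: [455.6, 252.1, 164.6]
ee_rot: [-180.0, -0.1, 15.8]
force: [-0.3, 0.6, -0.5]
gripper_width: 59.6
gripper_force: 15.0
[455.55191288 252.13938237 164.61682876] [-0.34606904  0.55422318 -0.52599042] [ 0.01272857 -0.04045171  0.01293692]
```

View pics/h2.png

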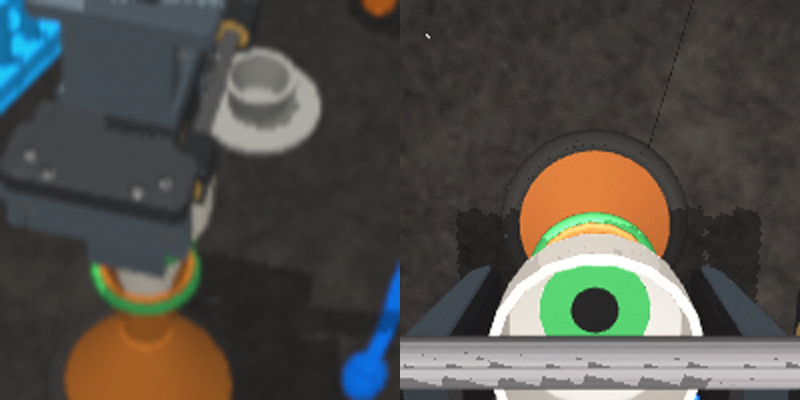

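The stem is inside the ring, centred and touching nothing. I keep lowering slowly.

```bash
python3 -m crank '0.6 0 0 5 0 0 0;0.6 0 0 5 0 0 0;0.6 0 0 3 0 0 0;0.6 0 0 0 0 0 0;0.6 0 0 0 0 0 0' 10; python3 -m crank '0.6 0 0 2 0 0 0;0.6 0 0 1 0 0 0;0.6 0 0 0 0 0 0;0.6 0 0 0 0 0 0'
```

```text
time_s: 6.72
ee_pos: [455.2, 252.0, 151.0]
ee_rot: [180.0, -0.0, 15.8]
force: [0.1, -0.0, -0.8]
gripper_width: 59.5
gripper_force: 10.0
time_s: 7.22
ee_pos: [455.1, 251.9, 147.9]
ee_rot: [180.0, -0.0, 15.8]
force: [-0.6, -0.3, -0.9]
gripper_width: 59.9
gripper_force: 10.0
```

```bash
python3 -m crank '0.6 0 0 1 0 0 0;0.6 0 0 0 0 0 0;0.6 0 0 1 0 0 0;0.6 0 0 0 0 0 0' 6;  python3 -m crank '0.6 0 0 1 0 0 0;0.6 0 0 0 0 0 0;0.6 0 0 0 0 0 0'
```

```text
time_s: 7.72
ee_pos: [455.2, 252.1, 146.0]
ee_rot: [-180.0, -0.0, 15.8]
force: [0.5, 0.3, -0.4]
gripper_width: 60.2
gripper_force: 6.0
time_s: 8.1
ee_pos: [455.5, 252.1, 145.3]
ee_rot: [-180.0, -0.1, 15.8]
force: [0.8, 0.8, 2.9]
gripper_width: 60.0
gripper_force: 6.0
```

Contact came at 145.3, right at the home height. Next I release and retreat straight up.

```bash
python3 -m crank '0.6 0 0 0.5 0 0 0;-0.4 0 0 0 0 0 0;-0.6 0 0 0 0 0 0;-1 0 0 0 0 0 0;-1 0 0 0 0 0 0;-1 0 0 0 0 0 0' 4; python3 -m crank '-1 0 0 -10 0 0 0;-1 0 0 -20 0 0 0;-1 0 0 -40 0 0 0;-1 0 0 -40 0 0 0;-1 0 0 -30 0 0 0;-1 -40 0 0 0 0 0;-1 -50 0 0 0 0 0;-1 0 0 0 0 0 0;-1 0 0 0 0 0 0'
python3 - <<'E'
from h import *
i=grab_frame("wrist");b=grab_frame("scene");t=grab_frame("top")
u=lambda i,x0,y0,x1,y1:cv2.resize(i[y0:y1,x0:x1],(400,400),interpolation=cv2.INTER_CUBIC)
cv2.imwrite("pics/f.png",np.hstack([u(b,260,210,380,330),cv2.resize(i[:,120:520],(400,400))]))
E
```

```text
time_s: 8.85
ee_pos: [455.0, 251.8, 144.3]
ee_rot: [180.0, 0.0, 15.8]
force: [-0.3, -0.2, -0.6]
gripper_width: 91.0
gripper_force: 0.0
time_s: 9.98
ee_pos: [369.1, 227.7, 285.3]
ee_rot: [-180.0, -0.1, 15.8]
force: [0.7, -1.2, -0.7]
gripper_width: 91.5
gripper_force: 0.0
```

View pics/f.png

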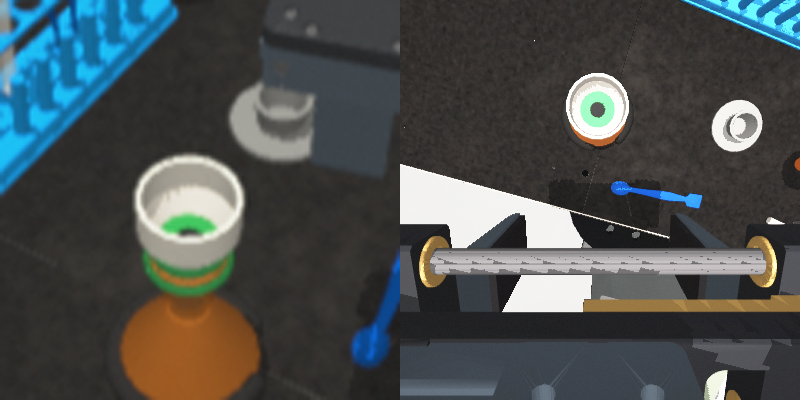

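The funnel stands upright in the green-ringed neck (left crop, about (190,220)), with the collar just above the ring and the gripper clear of it.

```bash
python3 -c "
from workcell import env
print(env.job_done())"
```

```text
the job is handed in; nothing more can be done
None
```

The white funnel was lowered by the gripper into the green-ringed flask and let go; in the last picture it stands upright with its stem home, and the job was handed in at about 10 s, though no verdict came back.

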